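Close the medicine cool box and hold the thermometer in its port

TASK

Set the lid on the packed medicine cool box, without dropping it, so that it sits fully home, and let go of it. Then take the stem thermometer from its rest, lower its stem through the round port in the lid without touching the lid, the wall of the port, the box or anything in it, until the tip is about 70 mm below the top of the port, and keep it there upright, centred and still for three seconds so that the reading settles. Finish with the thermometer still held there in the gripper, and leave the bottle, the jar and the pill organiser alone.

Things in the scene. Friction and masses are not known exactly. Their poses are not given: they have to be found in the camera images.
- cool_box: The open insulated medicine cool box, orange plastic, fixed on the desk: 170 mm (its x) by 220 mm (its y) outside, 120 mm high, walls and floor 18 mm thick, so the mouth is 134 by 184 mm. Origin: centre of its underside, z up. Medicine cartons and an ice pack lie on its floor; their tops are 52 mm above the desk.
- box_mouth (a point): Centre of the box's mouth, level with the rim, 120 mm above the desk.
- lid: The loose lid of the cool box, lying right side up on the desk, about 0.3 kg. An orange slab 170 mm (its x) by 220 mm (its y), 24 mm thick, over a white plug 126 by 176 mm, 14 mm deep, that drops into the box's mouth with 4 mm play all round (the plug's lowest 5 mm are 2 mm narrower on each side). Origin: centre of the plug's underside, z up; slab underside at z = 14 mm, slab top at 38 mm. It fits either way round; seated, its origin is 106 mm above the box's origin.
- lid_handle (a point): Middle of the lid's bridge handle, over the lid's centre, 65 mm above the lid's origin: a bar along the lid's y, 80 mm long, 16 mm wide, 14 mm high, on two end posts; its underside is 20 mm above the slab, its top 72 mm above the lid's origin (178 mm above the desk once the lid is seated). The fingers can close on it along the lid's x from above.
- lid_port (a point): Centre of the top opening of the probe port, a round bore of 20 mm diameter through the lid with a black rubber collar 3 mm high. This point is 65 mm from the lid's centre along its +y, 41 mm above the lid's origin (level with the collar's top). The bore is upright and 41 mm long.
- rest: The fixed thermometer rest: round grey foot of 84 mm diameter, an upright tube of 27 mm diameter, and a black cup of 33 mm diameter on top whose rim is 137 mm above the desk. The thermometer's stem hangs in the tube and the grip's foot stands in the cup, 15 mm deep. Origin: centre of the foot's underside.
- probe: The stem thermometer, 70 g, standing upright in the rest: a straight steel stem 5 mm thick and 110 mm long, pointing down, under a round white grip 22 mm thick and 78 mm long. Origin: the tip of the stem; its z runs up along the stem. In the rest, the tip is 12 mm above the desk and the grip's top 200 mm above it. It must be raised 130 mm to come clear of the rest.
- probe_tip (a point): The lower end of the stem.
- probe_grip (a point): On the thermometer's axis in the grip, 163 mm above the tip and 25 mm below the grip's top end: a good place to grasp it from above, any way round.
- amber_bottle: Bystander: amber glass bottle, 52 mm across, 95 mm high. Origin: centre of its underside.
- tablet_jar: Bystander: white tablet jar, 46 mm across, 60 mm high. Origin: centre of its underside.
- organiser: Bystander: clear weekly pill organiser, 90 by 170 mm, 26 mm high. Origin: centre of its underside.
There are look-alikes about, which are no part of the job. There is more than one size of the probe; the one meant has the size given above.

How it is judged:
By the outcome, as a careful person would: the job done as asked, in the order asked, and still so for the second after the job is handed in, while the arm keeps its last pose, push and grip.
It also fails if it takes over 69 s, if anything falls off the work surface, if the arm or the gripper's body presses on something with over 40 N, if the wrist force passes 120 N, or if a joint passes its speed limit or range.

ROBOT

A 6-joint arm with a two-finger parallel gripper is mounted at the origin on the work surface. World frame = base frame: x ahead of the robot, y to its left, z up, the work surface at z = 0. Lengths are in mm, angles in rad, forces in N, time in s.
With the tool pointing down it reaches from about 350 to 875 mm from the base axis. Payload 4.2 kg.
Tool frame: the origin (TCP) lies midway between the tips of the shut fingers; the grasp point (between the pads) lies 19 mm behind it; z points along the fingers, y is the line along which they close (so a half turn about z gives the same grasp; the last joint's range is limited). The gripper opens to 85 mm and grips with 20 to 120 N. Pads are 22 mm wide; open, the fingers measure 114 mm over their backs; the gripper's body (76 mm by 85 mm) begins 54 mm behind the grasp point. The pads swing forward as they close: fully open they stand 13 mm farther back than shut.
Start: joints at [1.571, 0.385, 0.008, 0, -1.194, -0.259], TCP at [159.919, 604.173, 231.312] pointing down, gripper open.
Joint ranges: [-3.14, 3.14], [-1.21, 2.06], [-1.07, 1.41], [-3.16, 2.05], [-2.99, -0.16], [-3.1, 3.1]. Speed limits (rad/s): [2.79, 2.79, 3.14, 3.14, 3.14, 3.14].

INTERFACE

Orientations are given as a unit quaternion [x, y, z, w].
In Python, from bench import read_state, get_image, job_done gives the robot as it stands.
- The arm moves only by the tool servo_tool, never from a script. Its arguments are lists of equal length, an entry for each row: "rotation": the turn, a rotation vector about the world's x, y, z scaled (see below), a list of three; "slide": the shift along the world's x, y, z scaled (see below), a list of three; "grip": the opening, from -1 (shut) to 1 (fully open). In form: {"rotation": [[rx, ry, rz], ...], "slide": [[tx, ty, tz], ...], "grip": [grip, ...]}. A call has 1 to 8 rows; each row is the pose to reach, as a shift and turn from the pose commanded when the call began, turning the shorter way round; what a row does not reach only later rows make up. The controller multiplies each number of a shift by 0.2 m and each number of a turn by 360 degrees. A row lasts 1/8 s, in which the tool goes at most 62.5 mm and 10.7 degrees, less where a joint would pass 70% of its speed; a pose out of reach is approached as far as the arm can. A call with a number of a shift or a turn outside -1 to 1 is refused whole. A call with a gripper value outside its range is refused whole. The fingers move at their own pace and stop on an object; the grip force is fixed at half the most. Time passes only in rows, so rows that repeat a pose let the fingers close. It gives the time, the measured TCP pose, the force, the opening and the grip force at its end, in the units of the state.
- read_state(): the state, without advancing time (a new reading comes with each control period).
- get_image(name): name is "side" or "top" or "wrist"; returns a dict with "image" (420x560x3 uint8, red, green, blue), "depth" (420x560 float32, mm along the optical axis (not along the pixel's ray), 0 where there is no reading), "camera_matrix" (3x3 intrinsics, pixels), "rvec" (rotation vector, rad) and "tvec" (3), from world to camera coordinates, as OpenCV has them; the wrist camera has in their place "hand_eye" (4x4, takes a point from camera to tool coordinates, whose origin is the TCP and whose axes are the flange's). Camera axes: x right, y down, z forward; pixel columns grow to the right and rows downward; lengths in mm; the calibration is good to about 2 mm. A picture is of the moment at which its call begins: read the wrist's pose just before it.
- job_done(): hands the job in; it is judged then, once.
The state is a dict: "clock": time; "joints": joint angles; "joint_vel": joint speeds; "joint_efforts": joint torques, N m; "position": TCP position; "ee_rot": TCP orientation; "contact_force": force on the tool from outside, world axes, zero at the start; "wrist_torque": the same for the moment, N m; "gripper_width": finger opening in mm; "grasp_force": force on a finger pad.
Only numpy, scipy, OpenCV 4.12 (cv2) and the standard library are available. Lean on these libraries where they do the work, as an engineer would, in place of code of your own. Each camera call takes 0.05 s, during which the arm holds its last target. There are 200 camera calls.

## Working session

There is one attempt and no reset: what is moved stays moved. The work goes in short steps, Python scripts to look and compute and a tool call to move; the robot and the scene stay as the last step left them, time stands still between calls to the robot, and variables do not carry over. Pictures are saved under pics/ and viewed, at most 13 in all, crops included, and the job is handed in when it is done.

Besides the shell and the picture viewer there is one more tool, called after ">>>" by a JSON object that holds its "api" and its "payload", one argument or row to a line. servo_tool: Moves the arm, as the interface text tells. Shifts and turns lie within -1 to 1; 1 stands for 0.2 m of shift or 360 degrees of turn. Its arguments: {"type":"object","properties":{"rotation":{"type":"array","items":{"type":"array","items":{"type":"number","minimum":-1,"maximum":1}}},"slide":{"type":"array","items":{"type":"array","items":{"type":"number","minimum":-1,"maximum":1}}},"grip":{"type":"array","items":{"type":"number"}}},"required":["rotation","slide","grip"]}

```bash
mkdir -p pics; ls
cat > h.py <<'E'
import numpy as np, cv2
from bench import *
def cloud(d):
    K=np.array(d["camera_matrix"]);z=d["depth"];v,u=np.indices(z.shape)
    P=np.dstack([(u-K[0,2])/K[0,0]*z,(v-K[1,2])/K[1,1]*z,z]).astype(float)
    if "rvec" in d:
        R=cv2.Rodrigues(np.array(d["rvec"],float))[0];t=np.array(d["tvec"],float).ravel()
        W=(P-t)@R
    else:
        from scipy.spatial.transform import Rotation as Ro
        H=np.array(d["hand_eye"]);s=d["state"];W=(P@H[:3,:3].T+H[:3,3])@Ro.from_quat(s["ee_rot"]).as_matrix().T+np.array(s["position"])
    W[z<=0]=np.nan
    return W
def grab(n):
    s=read_state();d=get_image(n);d["state"]=s;d["W"]=cloud(d);return d
E
python3 - <<'E'
from h import *
import pickle
for n in("top","side"):
    d=grab(n);pickle.dump(d,open(n+".pkl","wb"));cv2.imwrite(f"pics/{n}0.png",d["image"][:,:,::-1])
print(read_state())
E
```

```text
pics
{'clock': 0.1, 'joints': array([ 1.57058788e+00,  3.85541018e-01,  6.76020534e-03, -3.87791154e-04,
       -1.19398091e+00, -2.58604480e-01]), 'joint_vel': array([ 0.00014724, -0.0022472 ,  0.00336748,  0.00023389, -0.00124131,
       -0.00127342]), 'joint_efforts': array([ 3.98239581e-05, -3.93318772e+01,  1.88928294e+01,  4.19790074e+00,
       -2.59904788e-03,  4.62652125e-06]), 'position': array([159.81848561, 603.69646598, 230.30002776]), 'ee_rot': array([ 9.91628934e-01, -1.29116453e-01, -5.21098996e-05,  9.97729038e-04]), 'contact_force': array([ 0.53337206, -0.071519  ,  0.33373418]), 'wrist_torque': array([0.01310947, 0.01171695, 0.00402955]), 'grasp_force': 0.0, 'gripper_width': 85.53067274245076}
```

View pics/top0.png

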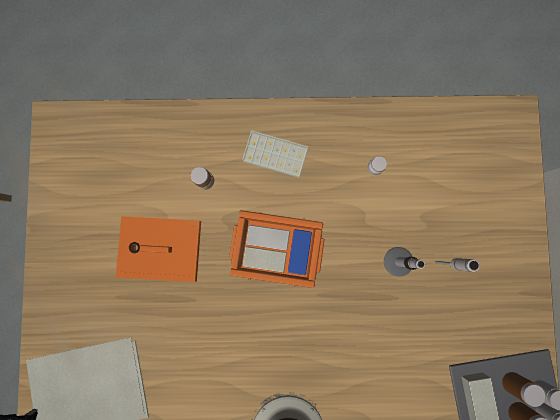

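View pics/side0.png

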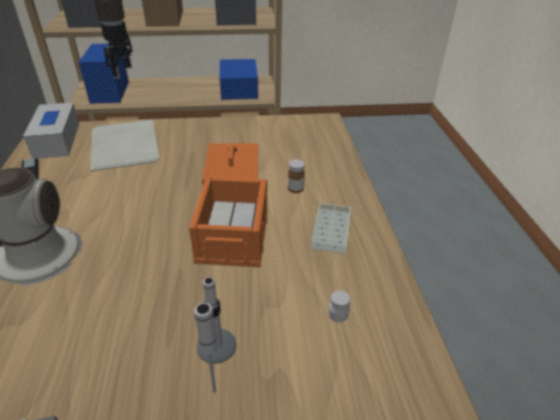

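The top view shows the lid at about (158,249) with its port on the left (134,247), the box at (278,249), and the rest's foot at (398,261). A second thermometer-like thing is at (440–478,265). In the side view it stands near (205,320), in front of the rest. Next I measure them.

Run:
```python
from h import *
import pickle
d=pickle.load(open("top.pkl","rb"));W=d["W"];I=d["image"].astype(int)
hsv=cv2.cvtColor(d["image"],cv2.COLOR_RGB2HSV)
org=(hsv[...,0]<14)&(hsv[...,1]>170)&(hsv[...,2]>120)
np.set_printoptions(precision=1,suppress=True)
v,u=np.indices(org.shape)
def rep(nm,m):
    p=W[m];p=p[~np.isnan(p[:,0])]
    r=cv2.minAreaRect(p[:,:2].astype(np.float32))
    print(nm,len(p),"rect",r,"z",np.percentile(p[:,2],[5,50,95]),"mean",p.mean(0))
z=W[...,2]
rep("lidslab",org&(u>105)&(u<210)&(abs(z-38)<6))
rep("lidhandle",(u>120)&(u<185)&(v>230)&(v<265)&(z>62)&(z<85))
rep("boxrim",org&(u>220)&(u<335)&(abs(z-120)<6)&(v>200)&(v<295))
for c in [(250,290,388,398),(250,275,400,430),(255,275,430,482)]:
    pass
print("rest area");s=(slice(245,282,3),slice(382,484,4))
print(z[s].round())
for (a,b) in [(398,261),(414,264),(418,265),(422,265),(440,263),(460,265),(472,266),(476,266)]: print((a,b),W[b,a])
for nm,(a,b) in dict(bottle=(200,175),jar=(379,163)).items(): print(nm,W[b,a])
d=pickle.load(open("side.pkl","rb"));W=d["W"]
print("side")
for (a,b) in [(209,282),(210,295),(205,312),(205,330),(205,340),(213,365),(213,388),(217,305),(220,345)]: print((a,b),W[b,a])
t=pickle.load(open("top.pkl","rb"))
cv2.imwrite("pics/rt.png",np.hstack([cv2.resize(t["image"][235:290,370:490,::-1],None,fx=4,fy=4,interpolation=2),]))
cv2.imwrite("pics/rs.png",cv2.resize(d["image"][265:400,150:270,::-1],None,fx=4,fy=4,interpolation=2))
```

```text
lidslab 4444 rect ((506.4633483886719, 354.4229431152344), (220.99871826171875, 168.69313049316406), 86.23490905761719) z [34.9 38.5 42.2] mean [505.7 352.4  38.5]
lidhandle 178 rect ((506.0893249511719, 353.9654846191406), (78.70970153808594, 15.97745132446289), 86.2031478881836) z [66.9 71.9 75.9] mean [506.  352.6  71.6]
boxrim 1691 rect ((503.78363037109375, 23.19152069091797), (219.854736328125, 168.1522216796875), 81.06359100341797) z [116.6 120.  123.6] mean [503.8  21.6 120.1]
rest area
[[  4.   0.   0.   1.  -2.  -2.   1.  -1.  -2.  -2.   4.   2.   3.  -0.
    1.  -6.   5.   2.   2.   1.   2.  -3.   1.  -2.   0.  -2.]
 [  1.   3.   4.   4.   5.   8.   1.  -3.   1.   0.  -1.   2.  -0.  -2.
    2.  -0.   0.   1.  -1.  -1.  -1.   3.   1.  -3.   3.  -1.]
 [  2.   0.   7.   9.   7.   6.   4.  -1.   2.   0.   3.   0.   1.  -1.
   -1.  -1.   1.  -1.   1.  -3.   0.  -1.  -4.  -1.   1.  -2.]
 [  1.   5.   7.   5.  10.   6.  13.   6.   4.   2.   0.   1.  -1.   2.
   -1.   4.   1.   3.  -0.   1.  -3.   2.   5.   1.  -2.   4.]
 [  1.   9.  12.   4.  21.  47.   8. 135. 137.  -1.  -3.   3
[... 1089 characters left out ...]
3.
   -1.   1.   3.   1.   1.  -1.   2.   1.  -1.  -1.  -1.   2.]]
(398, 261) [ 466.  -306.7   53.5]
(414, 264) [ 463.  -309.2  188.6]
(418, 265) [ 461.  -315.3  199.8]
(422, 265) [ 461. -324.  202.]
(440, 263) [ 459.2 -423.1   46.3]
(460, 265) [ 460.5 -410.5  210.5]
(472, 266) [ 459.8 -420.   252.8]
(476, 266) [ 459.6 -430.2  250.1]
bottle [701.3 226.2  96.5]
jar [ 736.9 -263.4   54.9]
side
(209, 282) [ 465.3 -325.4  202.4]
(210, 295) [ 465.1 -333.1  175.8]
(205, 312) [ 465.5 -432.2  249.8]
(205, 330) [ 462.5 -438.2  212.7]
(205, 340) [ 460.3 -438.8  187.3]
(213, 365) [ 457.8 -364.1   -0.6]
(213, 388) [ 460.4 -426.2   19.6]
(217, 305) [ 474.7 -320.5  131.5]
(220, 345) [ 472.7 -328.4   14.4]
```

View pics/rs.png

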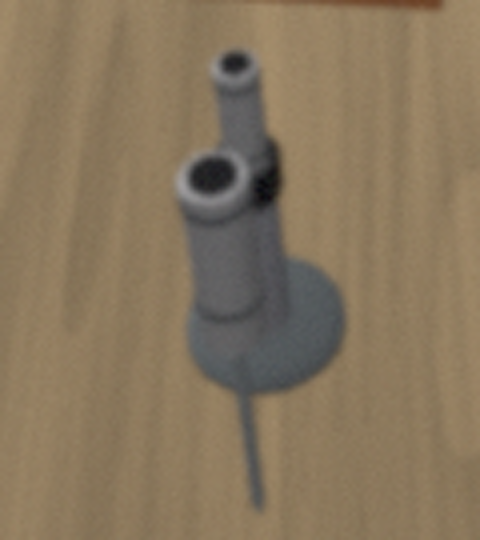

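The measurements agree with the given sizes: lid centre (506,354) with yaw ≈ −3.8° and port on +y, and box (504,23) with yaw ≈ −9°. The right probe is at about (462,−320) with its top at 200 mm. The look-alike's top is at 250 mm. Now I move over the lid.

>>> {"api": "servo_tool", "payload": {
  "rotation": [
    [0,0,-0.028],
    [0,0,-0.056],
    [0,0,-0.083],
    [0,0,-0.111],
    [0,0,-0.111]
  ],
  "slide": [
    [0.22,-0.16,0.05],
    [0.45,-0.325,0.1],
    [0.67,-0.49,0.15],
    [0.9,-0.65,0.2],
    [0.9,-0.65,0.2]
  ],
  "grip": [1,1,1,1,1]
}}

```text
clock: 0.72
position: [342.5, 472.1, 272.0]
ee_rot: [0.887, -0.463, 0.0, -0.0]
contact_force: [-0.5, 0.3, -0.4]
gripper_width: 85.3
grasp_force: 0.0
```

>>> {"api": "servo_tool", "payload": {
  "rotation": [
    [0,0,-0.028],
    [0,0,-0.056],
    [0,0,-0.083],
    [0,0,-0.1094],
    [0,0,-0.1094],
    [0,0,-0.1094]
  ],
  "slide": [
    [0.2,-0.15,0],
    [0.4,-0.3,0],
    [0.6,-0.45,0],
    [0.83,-0.6,0],
    [0.83,-0.6,0],
    [0.83,-0.6,0]
  ],
  "grip": [1,1,1,1,1,1]
}}

```text
clock: 1.48
position: [505.4, 354.5, 270.5]
ee_rot: [-0.681, 0.732, 0.0, -0.001]
contact_force: [0.3, -0.4, 0.7]
gripper_width: 85.4
grasp_force: 0.0
```

```bash
cat >> h.py <<'E'
from scipy.spatial.transform import Rotation as Ro
def st():
    s=read_state();R=Ro.from_quat(s["ee_rot"]).as_matrix()
    print("t",round(s["clock"],2),"pos",np.round(s["position"],1),"yaw y-axis",round(np.degrees(np.arctan2(R[1,1],R[0,1]))%180,2),"z",R[:,2].round(4),"F",np.round(s["contact_force"],1),"T",np.round(s["wrist_torque"],2),"g",round(s["grasp_force"],1),round(s["gripper_width"],1),"j",np.round(s["joints"],2))
def rep(nm,W,m):
    p=W[m];p=p[~np.isnan(p[:,0])]
    if len(p)<5: print(nm,len(p));return
    print(nm,len(p),cv2.minAreaRect(p[:,:2].astype(np.float32)),"z",np.median(p[:,2]).round(1))
E
python3 - <<'E'
from h import *
st();d=grab("wrist");W=d["W"];cv2.imwrite("pics/w1.png",d["image"][:,:,::-1])
near=np.hypot(W[...,0]-506,W[...,1]-354)<130
z=W[...,2]
rep("slab",W,near&(abs(z-38)<8));rep("bar",W,near&(abs(z-72)<4))
print(np.array(d["hand_eye"]).round(2))
E
```

```text
t 1.48 pos [505.4 354.5 270.5] yaw y-axis 175.89 z [-1.3e-03 -7.0e-04 -1.0e+00] F [ 0.3 -0.4  0.7] T [0.   0.03 0.02] g 0.0 85.4 j [ 0.87  0.35  0.05 -0.   -1.28 -0.94]
slab 23132 ((508.22119140625, 357.4313049316406), (220.38706970214844, 170.49349975585938), 86.11835479736328) z 36.8
bar 919 ((508.63385009765625, 356.52813720703125), (78.80438995361328, 14.850492477416992), 86.09980010986328) z 70.5
[[  -0.     -0.96   -0.28   70.93]
 [   1.     -0.      0.     -0.81]
 [  -0.     -0.28    0.96 -141.2 ]
 [   0.      0.      0.      1.  ]]
```

View pics/w1.png

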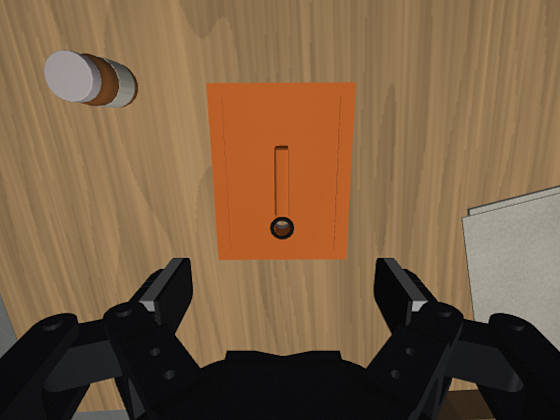

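The wrist view shows the lid with its bar at (282,180) and port at (282,228). Wrist and top views agree within 3 mm, so I lower the open gripper over the bar.

>>> {"api": "servo_tool", "payload": {
  "rotation": [
    [0,0,0],
    [0,0,0],
    [0,0,0],
    [0,0,0],
    [0,0,0]
  ],
  "slide": [
    [0.007,0.007,-0.2],
    [0.007,0.007,-0.4],
    [0.007,0.007,-0.6],
    [0.007,0.007,-0.75],
    [0.007,0.007,-0.75]
  ],
  "grip": [1,1,1,1,1]
}}

```text
clock: 2.15
position: [505.0, 355.5, 118.9]
ee_rot: [-0.682, 0.732, -0.0, -0.003]
contact_force: [0.3, 0.1, 0.7]
gripper_width: 85.4
grasp_force: 0.0
```

>>> {"api": "servo_tool", "payload": {
  "rotation": [
    [0,0,0.0005],
    [0,0,0.0005],
    [0,0,0.0005],
    [0,0,0.0005],
    [0,0,0.0005],
    [0,0,0.0005]
  ],
  "slide": [
    [0,0,-0.1],
    [0,0,-0.2],
    [0,0,-0.3],
    [0,0,-0.36],
    [0,0,-0.37],
    [0,0,-0.37]
  ],
  "grip": [1,1,1,1,1,1]
}}

```text
clock: 2.9
position: [507.7, 356.2, 48.3]
ee_rot: [-0.682, 0.731, -0.0, 0.001]
contact_force: [-0.5, 0.7, 0.5]
gripper_width: 85.4
grasp_force: 0.0
```

>>> {"api": "servo_tool", "payload": {
  "rotation": [
    [0,0,0],
    [0,0,0],
    [0,0,0],
    [0,0,0],
    [0,0,0],
    [0,0,0],
    [0,0,0],
    [0,0,0]
  ],
  "slide": [
    [0,0,0],
    [0,0,0],
    [0,0,0],
    [0,0,0],
    [0,0,0],
    [0,0,0],
    [0,0,0],
    [0,0,0]
  ],
  "grip": [0.4,0,-0.3,-0.6,-0.8,-1,-1,-1]
}}

```text
clock: 3.9
position: [507.4, 355.6, 47.5]
ee_rot: [-0.682, 0.731, -0.0, 0.0]
contact_force: [-0.4, -0.7, 2.8]
gripper_width: 14.6
grasp_force: 60.8
```

Run:
```python
from h import *
st()
```

```text
t 3.9 pos [507.4 355.6  47.5] yaw y-axis 176.01 z [ 2.e-04  1.e-04 -1.e+00] F [-0.4 -0.7  2.8] T [-0.08  0.21  0.01] g 60.8 14.6 j [ 0.87  0.55 -0.22  0.   -0.79 -0.94]
```

>>> {"api": "servo_tool", "payload": {
  "rotation": [
    [0,0,0],
    [0,0,0],
    [0,0,0],
    [0,0,0],
    [0,0,0],
    [0,0,0],
    [0,0,0]
  ],
  "slide": [
    [0,0,0.03],
    [0,0,0.1],
    [0,0,0.25],
    [0,0,0.45],
    [0,0,0.65],
    [0,0,0.8],
    [0,0,0.85]
  ],
  "grip": [-1,-1,-1,-1,-1,-1,-1]
}}

```text
clock: 4.78
position: [507.9, 356.2, 220.2]
ee_rot: [-0.682, 0.731, 0.0, 0.002]
contact_force: [-0.0, 0.7, -2.5]
gripper_width: 14.9
grasp_force: 60.2
```

>>> {"api": "servo_tool", "payload": {
  "rotation": [
    [0,0,0],
    [0,0,-0.001],
    [0,0,-0.002],
    [0,0,-0.004],
    [0,0,-0.006],
    [0,0,-0.007],
    [0,0,-0.007]
  ],
  "slide": [
    [0,-0.06,0],
    [0,-0.18,0],
    [0,-0.34,0],
    [0,-0.5,0],
    [0,-0.66,0],
    [0,-0.8,0],
    [0,-0.9,0]
  ],
  "grip": [-1,-1,-1,-1,-1,-1,-1]
}}

```text
clock: 5.65
position: [506.3, 172.7, 216.1]
ee_rot: [-0.665, 0.747, 0.0, -0.001]
contact_force: [0.3, -0.0, -3.2]
gripper_width: 15.0
grasp_force: 60.1
```

>>> {"api": "servo_tool", "payload": {
  "rotation": [
    [0,0,-0.001],
    [0,0,-0.002],
    [0,0,-0.004],
    [0,0,-0.006],
    [0,0,-0.0072],
    [0,0,-0.0072],
    [0,0,-0.0072],
    [0,0,-0.0072]
  ],
  "slide": [
    [-0.002,-0.12,0],
    [-0.004,-0.27,0],
    [-0.006,-0.42,0],
    [-0.008,-0.55,0],
    [-0.01,-0.67,0],
    [-0.012,-0.74,0],
    [-0.012,-0.755,0],
    [-0.012,-0.755,0]
  ],
  "grip": [-1,-1,-1,-1,-1,-1,-1,-1]
}}

```text
clock: 6.65
position: [505.0, 24.7, 217.2]
ee_rot: [-0.649, 0.761, 0.0, 0.0]
contact_force: [-0.6, -0.6, -2.3]
gripper_width: 14.7
grasp_force: 60.1
```

Run:
```python
from h import *
st();d=grab("top");W=d["W"];cv2.imwrite("pics/t2.png",d["image"][120:340,120:440,::-1])
hsv=cv2.cvtColor(d["image"],cv2.COLOR_RGB2HSV)
org=(hsv[...,0]<14)&(hsv[...,1]>170)&(hsv[...,2]>80)
z=W[...,2]
q=W[org&(z>150)];print(np.percentile(q[:,2],[5,50,95]))
rep("slab",W,org&(z>195)&(z<225)&(abs(W[...,1]-24)<130))
d=grab("wrist");W=d["W"];hsv=cv2.cvtColor(d["image"],cv2.COLOR_RGB2HSV)
org=(hsv[...,0]<14)&(hsv[...,1]>170)&(hsv[...,2]>80);z=W[...,2]
rep("wslab",W,org&(z>195)&(z<215));rep("wbar",W,(z>236)&(z<250)&org)
```

```text
t 6.65 pos [505.   24.7 217.2] yaw y-axis 170.9 z [-0.e+00  1.e-04 -1.e+00] F [-0.6 -0.6 -2.3] T [-0.03 -0.04 -0.02] g 60.1 14.7 j [ 0.37  0.19 -0.3  -0.   -1.08 -0.53]
[205.16427152 208.15488503 211.1087409 ]
slab 3197 ((504.50238037109375, 23.624404907226562), (219.1448211669922, 169.41314697265625), 81.1097640991211) z 208.2
wslab 86511 ((503.6015625, 13.0316162109375), (193.8149871826172, 171.2418975830078), 81.19670104980469) z 206.4
wbar 5563 ((512.0550537109375, 22.708736419677734), (75.43955993652344, 29.077131271362305), 80.97174835205078) z 240.1
```

View pics/t2.png

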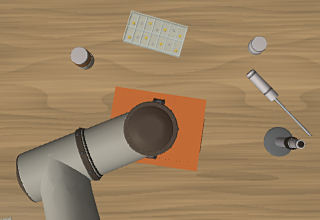

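In the crop, the held lid at (160,128) covers the box and is aligned within 1 mm. The probe is still in its rest at (290,143). The big look-alike has toppled by itself and now lies at (260–310, 75–135). I lower the lid.

>>> {"api": "servo_tool", "payload": {
  "rotation": [
    [0,0,0],
    [0,0,0],
    [0,0,0],
    [0,0,0],
    [0,0,0],
    [0,0,0],
    [0,0,0],
    [0,0,0]
  ],
  "slide": [
    [-0.002,-0.002,-0.04],
    [-0.002,-0.002,-0.1],
    [-0.002,-0.002,-0.15],
    [-0.002,-0.002,-0.2],
    [-0.002,-0.002,-0.23],
    [-0.002,-0.002,-0.25],
    [-0.002,-0.002,-0.265],
    [-0.002,-0.002,-0.265]
  ],
  "grip": [-1,-1,-1,-1,-1,-1,-1,-1]
}}

```text
clock: 7.75
position: [504.5, 24.2, 164.3]
ee_rot: [-0.649, 0.761, -0.0, -0.0]
contact_force: [0.5, -0.2, -2.5]
gripper_width: 14.9
grasp_force: 60.1
```

>>> {"api": "servo_tool", "payload": {
  "rotation": [
    [0,0,0],
    [0,0,0],
    [0,0,0],
    [0,0,0],
    [0,0,0],
    [0,0,0]
  ],
  "slide": [
    [0,0,-0.015],
    [0,0,-0.03],
    [0,0,-0.04],
    [0,0,-0.047],
    [0,0,-0.052],
    [0,0,-0.052]
  ],
  "grip": [-1,-1,-1,-1,-1,-1]
}}

```text
clock: 8.5
position: [504.5, 24.2, 153.9]
ee_rot: [-0.649, 0.761, 0.0, -0.0]
contact_force: [0.7, -0.3, -2.5]
gripper_width: 14.9
grasp_force: 60.1
```

>>> {"api": "servo_tool", "payload": {
  "rotation": [
    [0,0,0],
    [0,0,0],
    [0,0,0],
    [0,0,0]
  ],
  "slide": [
    [0,0,-0.003],
    [0,0,-0.006],
    [0,0,-0.008],
    [0,0,-0.008]
  ],
  "grip": [-1,-1,-1,-1]
}}

```text
clock: 9.0
position: [504.7, 24.2, 153.5]
ee_rot: [-0.649, 0.761, -0.0, 0.0]
contact_force: [-3.1, 1.1, 5.6]
gripper_width: 15.2
grasp_force: 61.3
```

Contact came exactly at the seated height. Now I release and rise.

>>> {"api": "servo_tool", "payload": {
  "rotation": [
    [0,0,0],
    [0,0,0],
    [0,0,0],
    [0,0,0],
    [0,0,0],
    [0,0,0]
  ],
  "slide": [
    [0,0,0.004],
    [0,0,0.004],
    [0,0,0.004],
    [0,0,0.004],
    [0,0,0.004],
    [0,0,0.004]
  ],
  "grip": [-0.5,0,0.5,1,1,1]
}}

```text
clock: 9.75
position: [504.5, 24.2, 153.1]
ee_rot: [-0.649, 0.761, 0.0, 0.0]
contact_force: [0.4, 0.0, -0.3]
gripper_width: 85.4
grasp_force: 0.0
```

>>> {"api": "servo_tool", "payload": {
  "rotation": [
    [0,0,0],
    [0,0,0],
    [0,0,0],
    [0,0,0],
    [0,0,0],
    [0,0,0],
    [0,0,0]
  ],
  "slide": [
    [0,0,0.05],
    [0,0,0.15],
    [0,0,0.35],
    [0,0,0.6],
    [0,0,0.85],
    [0,0,0.95],
    [0,0,0.95]
  ],
  "grip": [1,1,1,1,1,1,1]
}}

```text
clock: 10.62
position: [505.1, 24.3, 345.4]
ee_rot: [-0.649, 0.761, -0.001, 0.002]
contact_force: [-0.6, -0.0, -1.3]
gripper_width: 85.2
grasp_force: 0.0
```

Run:
```python
from h import *
import pickle
st();d=grab("wrist");W=d["W"];pickle.dump(d,open("w3.pkl","wb"))
near=np.hypot(W[...,0]-505,W[...,1]-24)<130;z=W[...,2]
m=near&(abs(z-144)<8);rep("slab",W,m);rep("bar",W,near&(abs(z-178)<5))
p=W[m];A=np.c_[p[:,:2]-[505,24],np.ones(len(p))];c=np.linalg.lstsq(A,p[:,2],rcond=None)[0];print("plane",c)
g=d["image"].max(2)
k=(g<60)&near&(z<152)&(z>100)
n,l,s,ce=cv2.connectedComponentsWithStats(k.astype(np.uint8))
for i in range(1,n):
    if s[i,4]>100: print(s[i],ce[i],np.nanmedian(W[l==i],axis=0))
t=grab("top")
a=np.hstack([cv2.resize(d["image"],(480,360)),cv2.resize(t["image"][220:320,330:480],(320,213)).copy() if 0 else cv2.copyMakeBorder(cv2.resize(t["image"][120:320,340:500],(288,360)),0,0,0,0,0)])
cv2.imwrite("pics/w3.png",a[:,:,::-1]);pickle.dump(t,open("t3.pkl","wb"))
```

```text
t 10.62 pos [505.1  24.3 345.4] yaw y-axis 170.9 z [ 0.0048  0.0016 -1.    ] F [-0.6 -0.  -1.3] T [-0.01  0.01 -0.02] g 0.0 85.2 j [ 0.37  0.11 -0.07  0.   -1.38 -0.53]
slab 27237 ((505.9635009765625, 26.398025512695312), (220.5232391357422, 170.5845184326172), 81.01296997070312) z 142.8
bar 1166 ((506.04095458984375, 25.357404708862305), (79.45258331298828, 15.749334335327148), 81.3270034790039) z 176.5
plane [-2.24479328e-04  7.99359802e-04  1.42822362e+02]
[272 225  25  22 238] [284.54201681 234.78151261] [513.86754217  88.25610659 145.54939248]
```

View pics/w3.png

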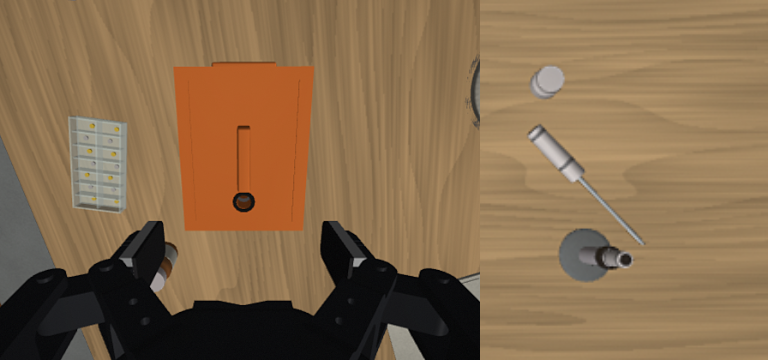

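The wrist view shows the lid flush and level on the box, with the port at about (243,202). On the right, the big look-alike lies on the desk clear of the rest, and the right probe stands at (622,258). I go over the probe.

>>> {"api": "servo_tool", "payload": {
  "rotation": [
    [0,0,0],
    [0,0,0],
    [0,0,0],
    [0,0,0],
    [0,0,0],
    [0,0,0]
  ],
  "slide": [
    [-0.02,-0.15,0],
    [-0.04,-0.35,0],
    [-0.06,-0.55,0],
    [-0.08,-0.7,0],
    [-0.1,-0.85,0],
    [-0.1,-0.9,0]
  ],
  "grip": [1,1,1,1,1,1]
}}

```text
clock: 11.48
position: [483.6, -156.9, 341.4]
ee_rot: [-0.648, 0.762, 0.001, -0.001]
contact_force: [0.5, 0.2, -0.6]
gripper_width: 85.1
grasp_force: 0.0
```

>>> {"api": "servo_tool", "payload": {
  "rotation": [
    [0,0,0],
    [0,0,0],
    [0,0,0],
    [0,0,0],
    [0,0,0],
    [0,0,0],
    [0,0,0]
  ],
  "slide": [
    [-0.02,-0.15,0],
    [-0.04,-0.35,0],
    [-0.06,-0.55,0],
    [-0.08,-0.7,0],
    [-0.11,-0.82,0],
    [-0.11,-0.82,0],
    [-0.11,-0.82,0]
  ],
  "grip": [1,1,1,1,1,1,1]
}}

```text
clock: 12.35
position: [462.6, -319.1, 342.4]
ee_rot: [-0.649, 0.761, 0.001, -0.0]
contact_force: [1.5, 0.7, 0.6]
gripper_width: 85.6
grasp_force: 0.0
```

Run:
```python
from h import *
import pickle
st();d=grab("wrist");W=d["W"];pickle.dump(d,open("w4.pkl","wb"))
z=W[...,2];near=np.hypot(W[...,0]-462,W[...,1]+320)<40
rep("top",W,near&(z>194)&(z<206));rep("cup rim",W,near&(abs(z-136)<5))
m=near&(z>194)&(z<206);p=W[m];print(np.percentile(p,[1,50,99],axis=0))
for lo in (185,175,165,155):
  q=W[near&(abs(z-lo)<5)];print(lo,len(q),np.percentile(q,[2,98],axis=0)[:, :2].ravel())
cv2.imwrite("pics/w4.png",d["image"][:,:,::-1])
t=pickle.load(open("t3.pkl","rb"))["W"];rep("topcam",t,(np.hypot(t[...,0]-462,t[...,1]+320)<30)&(t[...,2]>193)&(t[...,2]<208))
```

```text
t 12.35 pos [ 462.6 -319.1  342.4] yaw y-axis 170.92 z [-1.1e-03  8.0e-04 -1.0e+00] F [1.5 0.7 0.6] T [-0.02  0.07  0.  ] g 0.0 85.6 j [-0.32  0.22  0.05 -0.   -1.4   0.16]
top 390 ((465.08026123046875, -318.7198791503906), (20.656208038330078, 20.757230758666992), 41.63152313232422) z 198.8
cup rim 210 ((464.4942932128906, -321.93743896484375), (25.03759765625, 32.470943450927734), 77.99462890625) z 135.5
[[ 454.97367076 -328.77236077  194.87966522]
 [ 464.99559881 -319.29833351  198.80037861]
 [ 475.06259508 -308.97311216  200.67965951]]
185 31 [ 455.74181374 -329.33316041  473.24816663 -323.57906221]
175 35 [ 454.93098156 -329.41169512  473.81440066 -321.37477009]
165 34 [ 454.39990756 -329.26943618  472.90315476 -318.81724738]
155 34 [ 454.67025858 -329.28930906  474.00811201 -320.00811675]
topcam 74 ((463.2735900878906, -319.9084167480469), (21.2390079498291, 18.970260620117188), 89.42996978759766) z 200.0
```

View pics/w4.png

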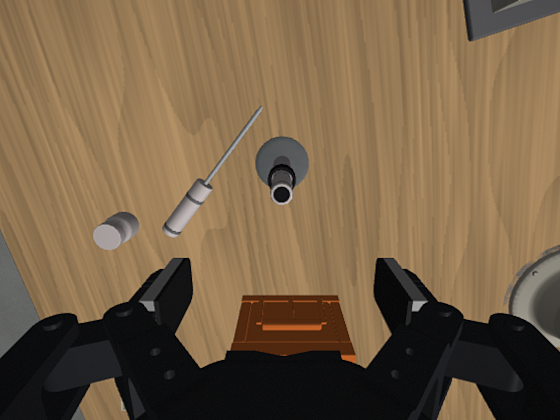

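The wrist view shows the rest and its probe centred at (282,190), with the fallen look-alike off to the left at (165–262, 105–235). The probe axis is at (464.2,−320). I lower to grasp height.

>>> {"api": "servo_tool", "payload": {
  "rotation": [
    [0,0,0],
    [0,0,0],
    [0,0,0],
    [0,0,0],
    [0,0,0],
    [0,0,0],
    [0,0,0],
    [0,0,0]
  ],
  "slide": [
    [0.008,-0.002,-0.1],
    [0.008,-0.002,-0.28],
    [0.008,-0.002,-0.46],
    [0.008,-0.002,-0.64],
    [0.008,-0.002,-0.8],
    [0.008,-0.002,-0.9],
    [0.008,-0.002,-0.94],
    [0.008,-0.002,-0.94]
  ],
  "grip": [1,1,1,1,1,1,1,1]
}}

```text
clock: 13.4
position: [464.4, -319.8, 155.2]
ee_rot: [-0.649, 0.761, 0.0, -0.0]
contact_force: [-0.3, -0.0, 0.3]
gripper_width: 85.7
grasp_force: 0.0
```

>>> {"api": "servo_tool", "payload": {
  "rotation": [
    [0,0,0],
    [0,0,0],
    [0,0,0],
    [0,0,0],
    [0,0,0],
    [0,0,0],
    [0,0,0],
    [0,0,0]
  ],
  "slide": [
    [0,0,0],
    [0,0,0],
    [0,0,0],
    [0,0,0],
    [0,0,0],
    [0,0,0],
    [0,0,0],
    [0,0,0]
  ],
  "grip": [0.4,0,-0.3,-0.6,-0.8,-1,-1,-1]
}}

```text
clock: 14.4
position: [464.2, -320.4, 155.6]
ee_rot: [-0.649, 0.761, -0.0, -0.0]
contact_force: [-0.4, 0.5, 4.8]
gripper_width: 20.7
grasp_force: 58.5
```

Run:
```python
from h import *
st()
```

```text
t 14.4 pos [ 464.2 -320.4  155.6] yaw y-axis 170.9 z [ 4.e-04 -5.e-04 -1.e+00] F [-0.4  0.5  4.8] T [0.17 0.38 0.02] g 58.5 20.7 j [-0.32  0.35 -0.25  0.   -0.97  0.16]
```

>>> {"api": "servo_tool", "payload": {
  "rotation": [
    [0,0,0],
    [0,0,0],
    [0,0,0],
    [0,0,0],
    [0,0,0],
    [0,0,0],
    [0,0,0],
    [0,0,0]
  ],
  "slide": [
    [0,0,0.04],
    [0,0,0.12],
    [0,0,0.25],
    [0,0,0.4],
    [0,0,0.6],
    [0,0,0.8],
    [0,0,0.95],
    [0,0,0.95]
  ],
  "grip": [-1,-1,-1,-1,-1,-1,-1,-1]
}}

```text
clock: 15.4
position: [465.0, -320.7, 348.7]
ee_rot: [-0.649, 0.761, -0.003, 0.002]
contact_force: [0.1, -0.4, -0.4]
gripper_width: 20.7
grasp_force: 58.7
```

Run:
```python
from h import *
import pickle
st();s=read_state()["position"]
for n in("side","wrist"):
    d=grab(n);W=d["W"];z=W[...,2]-s[2];r=np.hypot(W[...,0]-s[0],W[...,1]-s[1])
    for lo,hi in((-150,-125),(-125,-100),(-100,-75),(-75,-45),(-30,-5)):
        q=W[(r<16)&(z>lo)&(z<hi)]
        if len(q)>3: print(n,lo,len(q),np.median(q,axis=0)-s, "zmin",np.percentile(q[:,2],2)-s[2])
    pickle.dump(d,open(n+"5.pkl","wb"))
d=pickle.load(open("side5.pkl","rb"));W=d["W"]
R=cv2.Rodrigues(np.array(d["rvec"],float))[0]
c=cv2.projectPoints(np.array([s-[0,0,60]]),d["rvec"],d["tvec"],d["camera_matrix"],None)[0].ravel().astype(int);print(c)
a=d["image"][max(0,c[1]-90):c[1]+90,max(0,c[0]-60):c[0]+60];b=pickle.load(open("wrist5.pkl","rb"))["image"]
a=cv2.resize(a,(280,420),interpolation=2);b=cv2.resize(b,(500,375));b=cv2.copyMakeBorder(b,0,45,0,0,0)
cv2.imwrite("pics/s5.png",np.hstack([a,b])[:,:,::-1])
```

```text
t 15.4 pos [ 465.  -320.7  348.7] yaw y-axis 170.9 z [ 0.0065 -0.0027 -1.    ] F [ 0.1 -0.4 -0.4] T [-0.01 -0.01 -0.  ] g 58.7 20.7 j [-0.32  0.22  0.06  0.   -1.41  0.16]
side -150 17 [   1.14439051   -1.25371909 -133.33409482] zmin -141.55615225059597
side -125 27 [   1.24805097   -2.1297717  -111.97003854] zmin -124.48374451729703
side -100 30 [  0.65242465  -1.64592438 -89.40312892] zmin -99.43300142582876
side -75 38 [  0.81742517  -1.54591538 -59.09141251] zmin -74.68143308226126
side -30 157 [  1.67091697  -8.77700693 -16.99343039] zmin -29.24446952923114
wrist -150 22 [ 1.04982390e-01  4.05912583e-01 -1.33886353e+02] zmin -143.50106640672286
wrist -125 43 [ 9.07083086e-02  2.72214279e-01 -1.11829715e+02] zmin -123.74254224060351
wrist -100 66 [ 6.21297220e-02  3.48391999e-01 -8.70060353e+01] zmin -99.32769433530123
wrist -75 46 [-5.96273977e-02  3.51922551e-01 -6.72274139e+01] zmin -74.6786360105558
wrist -30 623 [ -1.43652433  -7.26334864 -14.67620931] zmin -29.325145948107888
[204 245]
```

View pics/s5.png

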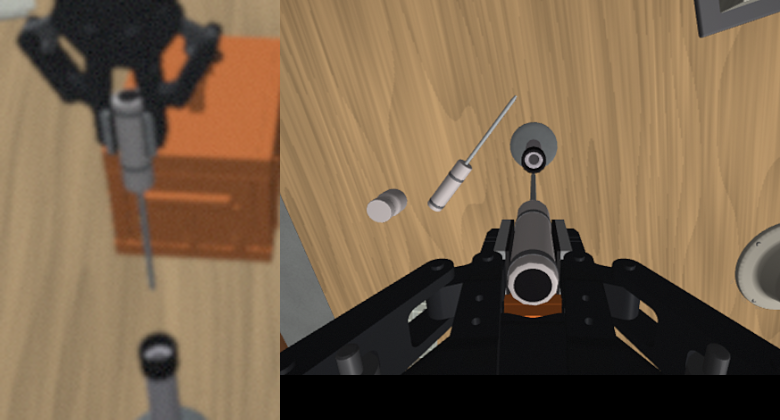

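The probe is held upright in both views (side view stem (140,190)–(152,288)), tip 143.5 mm below the TCP. I carry it to the port.

>>> {"api": "servo_tool", "payload": {
  "rotation": [
    [0,0,0],
    [0,0,0],
    [0,0,0],
    [0,0,0],
    [0,0,0],
    [0,0,0],
    [0,0,0]
  ],
  "slide": [
    [0.01,0.06,0],
    [0.02,0.18,0],
    [0.04,0.34,0],
    [0.06,0.5,0],
    [0.08,0.66,0],
    [0.1,0.82,0],
    [0.12,0.95,0]
  ],
  "grip": [-1,-1,-1,-1,-1,-1,-1]
}}

```text
clock: 16.38
position: [487.6, -128.4, 344.1]
ee_rot: [-0.649, 0.761, 0.001, -0.001]
contact_force: [-0.7, 0.3, -0.7]
gripper_width: 20.8
grasp_force: 58.7
```

>>> {"api": "servo_tool", "payload": {
  "rotation": [
    [0,0,0],
    [0,0,0],
    [0,0,0],
    [0,0,0],
    [0,0,0],
    [0,0,0],
    [0,0,0]
  ],
  "slide": [
    [0.02,0.14,0],
    [0.04,0.29,0],
    [0.06,0.44,0],
    [0.07,0.58,0],
    [0.09,0.72,0],
    [0.11,0.84,0],
    [0.13,0.95,0]
  ],
  "grip": [-1,-1,-1,-1,-1,-1,-1]
}}

```text
clock: 17.25
position: [513.4, 61.2, 344.0]
ee_rot: [-0.649, 0.761, 0.0, -0.001]
contact_force: [-1.0, 0.8, -0.8]
gripper_width: 20.6
grasp_force: 58.7
```

>>> {"api": "servo_tool", "payload": {
  "rotation": [
    [0,0,0],
    [0,0,0],
    [0,0,0],
    [0,0,0],
    [0,0,0],
    [0,0,0]
  ],
  "slide": [
    [0.001,0.08,0],
    [0.002,0.13,0],
    [0.002,0.145,0],
    [0.002,0.145,0],
    [0.002,0.145,0],
    [0.002,0.145,0]
  ],
  "grip": [-1,-1,-1,-1,-1,-1]
}}

```text
clock: 18.0
position: [514.5, 88.4, 345.2]
ee_rot: [-0.648, 0.761, -0.0, 0.0]
contact_force: [0.5, 0.6, -1.1]
gripper_width: 20.9
grasp_force: 58.7
```

```bash
cat > m.py <<'E'
from h import *
import pickle,sys
np.set_printoptions(precision=1,suppress=True)
st();s=read_state()["position"]
for n in("wrist","side"):
    d=grab(n);W=d["W"];z=W[...,2];r=np.hypot(W[...,0]-s[0],W[...,1]-s[1])
    for lo,hi in((-150,-125),(-125,-100),(-100,-75),(-75,-45)):
        zz=z-s[2];q=W[(r<16)&(zz>lo)&(zz<hi)&(z>154)]
        if len(q)>3: print(n,"stem",lo,len(q),np.median(q,axis=0)-s,"zmin",np.percentile(q[:,2],2)-s[2])
    m=(d["image"].max(2)<65)&(abs(z-146)<6)&(np.hypot(W[...,0]-514,W[...,1]-89)<18)
    q=W[m]
    if len(q)>5: print(n,"collar",len(q),cv2.minAreaRect(q[:,:2].astype(np.float32)),q.mean(0)-s)
    near=np.hypot(W[...,0]-505,W[...,1]-24)<140
    rep(n+" slab",W,near&(abs(z-144)<6));rep(n+" bar",W,near&(abs(z-177)<6))
    c=(280,230) if n=="wrist" else tuple(cv2.projectPoints(np.array([[514.,89,160]]),d["rvec"],d["tvec"],d["camera_matrix"],None)[0].ravel().astype(int))
    h,w=(100,90) if n=="wrist" else (60,54)
    a=cv2.resize(d["image"][max(0,c[1]-h):c[1]+h,c[0]-w:c[0]+w],(380,420),interpolation=2)
    L=a if n=="wrist" else np.hstack([L,a])
cv2.imwrite(f"pics/{sys.argv[1]}.png",L[:,:,::-1])
E
python3 m.py m6
```

```text
t 18.0 pos [514.5  88.4 345.2] yaw y-axis 170.86 z [ 0.  0. -1.] F [ 0.5  0.6 -1.1] T [-0.  0.  0.] g 58.7 20.9 j [ 0.5  0.1 -0.   0.  -1.4 -0.6]
wrist stem -150 19 [   0.5   -0.2 -132.4] zmin -141.63313475713167
wrist stem -125 41 [   0.4   -0.3 -111.7] zmin -124.81389173547467
wrist stem -100 63 [  0.4  -0.3 -87.1] zmin -99.41195873532766
wrist stem -75 56 [  0.5  -0.2 -66.4] zmin -74.72392308604066
wrist collar 266 ((515.556396484375, 89.11538696289062), (27.68655014038086, 28.31832504272461), 79.40821075439453) [   0.7    0.5 -199.6]
wrist slab 32103 ((505.9246826171875, 25.73615264892578), (220.90834045410156, 170.60171508789062), 81.01284790039062) z 142.8
wrist bar 1399 ((505.9402160644531, 25.40298843383789), (79.47346496582031, 15.877239227294922), 81.21377563476562) z 176.4
side stem -150 12 [   0.6   -1.4 -132. ] zmin -141.8862641050593
side stem -125 15 [   0.2   -1.5 -111.5] zmin -124.2639458378926
side stem -100 18 [  0.3  -1.1 -88.6] zmin -99.64427669145047
side stem -75 24 [  0.2  -2.  -61.3] zmin -74.71630276241734
side slab 3457 ((505.1043395996094, 23.565200805664062), (227.19863891601562, 170.48780822753906), 80.9378662109375) z 143.9
side bar 132 ((504.7609558105469, 20.178302764892578), (76.04251861572266, 16.40367317199707), 80.85760498046875) z 177.6
```

View pics/m6.png

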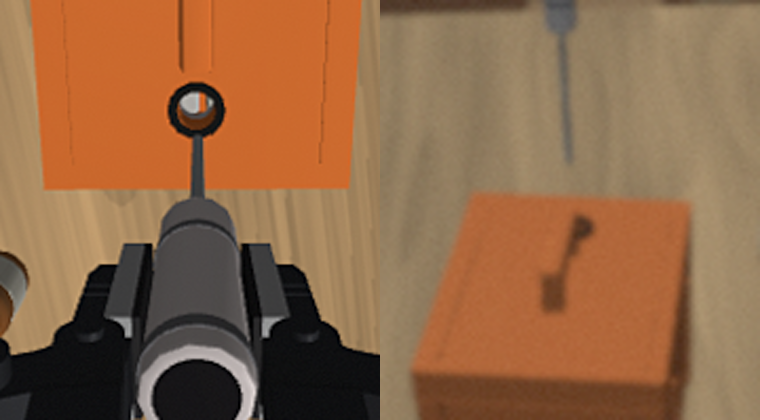

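The view shows the stem above the collar, bore at (195,108) in the left panel, and the relative offset measures under 1 mm. I lower to just above the port and check again.

>>> {"api": "servo_tool", "payload": {
  "rotation": [
    [0,0,0],
    [0,0,0],
    [0,0,0],
    [0,0,0],
    [0,0,0],
    [0,0,0]
  ],
  "slide": [
    [0.003,0,-0.04],
    [0.003,0,-0.1],
    [0.003,0,-0.16],
    [0.003,0,-0.2],
    [0.003,0,-0.22],
    [0.003,0,-0.22]
  ],
  "grip": [-1,-1,-1,-1,-1,-1]
}}

```text
clock: 18.85
position: [515.1, 88.8, 300.9]
ee_rot: [-0.649, 0.761, -0.0, -0.0]
contact_force: [-0.5, -0.5, 0.1]
gripper_width: 20.3
grasp_force: 58.7
```

```bash
python3 m.py m7
```

```text
t 18.85 pos [515.1  88.8 300.9] yaw y-axis 170.9 z [-0. -0. -1.] F [-0.5 -0.5  0.1] T [-0.  0.  0.] g 58.7 20.3 j [ 0.5  0.2 -0.1  0.  -1.3 -0.6]
wrist stem -150 19 [   0.4   -0.2 -132.1] zmin -142.2759767319868
wrist stem -125 41 [   0.4   -0.2 -112.3] zmin -123.76837024010254
wrist stem -100 64 [  0.4  -0.3 -86.4] zmin -99.44135977085156
wrist stem -75 54 [  0.4  -0.3 -66.1] zmin -74.84267524835036
wrist collar 336 ((515.579345703125, 89.14445495605469), (29.126861572265625, 28.953210830688477), 46.57604217529297) [   0.    -0.6 -155.4]
wrist slab 40010 ((506.60845947265625, 29.99901580810547), (212.38949584960938, 170.85292053222656), 81.02698516845703) z 142.7
wrist bar 1871 ((507.71636962890625, 37.92161560058594), (103.43053436279297, 15.879783630371094), 81.40127563476562) z 176.4
side stem -150 11 [  -0.5   -2.4 -132.1] zmin -139.20051593621278
side stem -125 14 [   0.5   -1.6 -112.8] zmin -123.46964795372884
side stem -100 17 [ -0.6  -1.8 -87.6] zmin -98.50994966470745
side stem -75 21 [  0.4  -2.2 -59.3] zmin -74.28666522706845
side slab 3462 ((505.1539611816406, 23.28192138671875), (224.60971069335938, 170.88392639160156), 81.19877624511719) z 143.9
side bar 141 ((507.569580078125, 35.62196350097656), (110.65476989746094, 15.750054359436035), 80.84988403320312) z 177.3
```

View pics/m7.png

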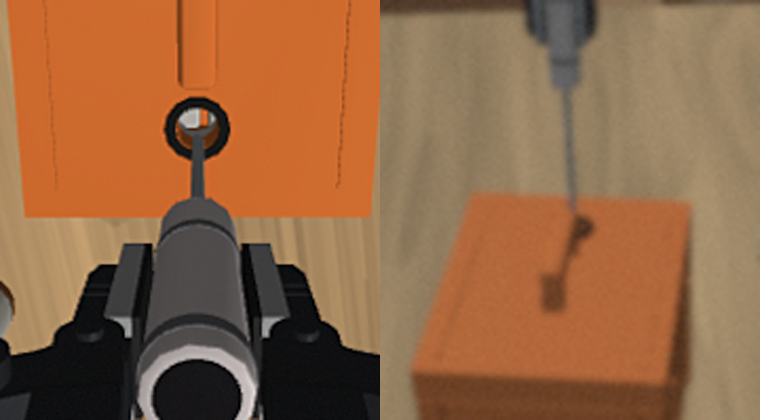

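The stem tip sits over the bore (197,130) and both cameras say to shift about −0.9 mm in y. I lower through the port slowly.

>>> {"api": "servo_tool", "payload": {
  "rotation": [
    [0,0,0],
    [0,0,0],
    [0,0,0],
    [0,0,0],
    [0,0,0],
    [0,0,0],
    [0,0,0],
    [0,0,0]
  ],
  "slide": [
    [0,-0.0045,0],
    [0,-0.0045,-0.02],
    [0,-0.0045,-0.05],
    [0,-0.0045,-0.08],
    [0,-0.0045,-0.11],
    [0,-0.0045,-0.14],
    [0,-0.0045,-0.17],
    [0,-0.0045,-0.2]
  ],
  "grip": [-1,-1,-1,-1,-1,-1,-1,-1]
}}

```text
clock: 19.95
position: [515.1, 87.9, 260.7]
ee_rot: [-0.649, 0.761, 0.0, -0.0]
contact_force: [-0.1, -0.2, -1.8]
gripper_width: 20.6
grasp_force: 58.7
```

>>> {"api": "servo_tool", "payload": {
  "rotation": [
    [0,0,0],
    [0,0,0],
    [0,0,0],
    [0,0,0],
    [0,0,0],
    [0,0,0],
    [0,0,0],
    [0,0,0]
  ],
  "slide": [
    [0,0,-0.03],
    [0,0,-0.06],
    [0,0,-0.09],
    [0,0,-0.12],
    [0,0,-0.15],
    [0,0,-0.18],
    [0,0,-0.195],
    [0,0,-0.2]
  ],
  "grip": [-1,-1,-1,-1,-1,-1,-1,-1]
}}

```text
clock: 20.95
position: [515.1, 87.9, 220.9]
ee_rot: [-0.649, 0.761, 0.0, -0.0]
contact_force: [-0.8, 0.5, -1.1]
gripper_width: 20.7
grasp_force: 58.7
```

```bash
python3 m.py m8
```

```text
t 20.95 pos [515.1  87.9 220.9] yaw y-axis 170.9 z [-0. -0. -1.] F [-0.8  0.5 -1.1] T [-0.  0.  0.] g 58.7 20.7 j [ 0.5  0.2 -0.3  0.  -1.1 -0.6]
wrist stem -75 29 [  0.4  -0.3 -62. ] zmin -66.77169995896702
wrist collar 535 ((515.4446411132812, 86.63986206054688), (24.759925842285156, 29.64569854736328), 81.63807678222656) [ -0.5  -3.  -75.4]
wrist slab 59185 ((508.481201171875, 42.057640075683594), (187.87445068359375, 171.0063934326172), 80.92098236083984) z 142.7
wrist bar 3729 ((505.7959289550781, 25.79922866821289), (80.25576782226562, 16.054309844970703), 80.96760559082031) z 176.4
side stem -75 10 [  0.4  -2.4 -52.8] zmin -59.11427440752041
side slab 3461 ((504.86602783203125, 23.23334503173828), (228.86488342285156, 170.76829528808594), 80.99266052246094) z 144.0
side bar 141 ((507.4308776855469, 34.965354919433594), (106.53366088867188, 16.198993682861328), 81.05294799804688) z 177.6
```

View pics/m8.png

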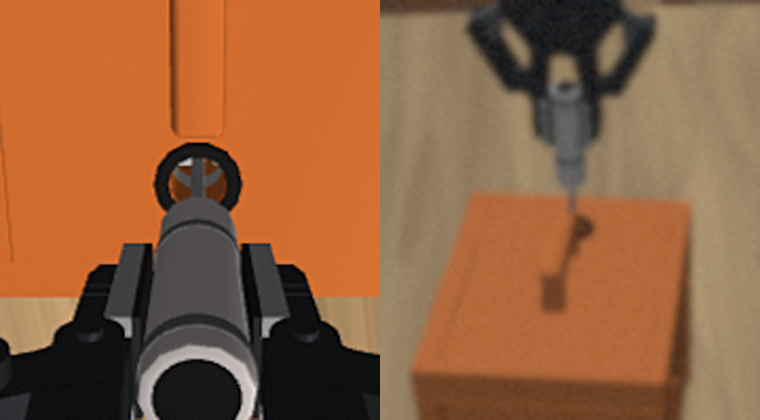

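The stem is in the bore, centred sideways at (198,180), tip about 69.6 mm deep, with no contact force. I hold for four seconds.

>>> {"api": "servo_tool", "payload": {
  "rotation": [
    [0,0,0],
    [0,0,0],
    [0,0,0],
    [0,0,0],
    [0,0,0],
    [0,0,0],
    [0,0,0],
    [0,0,0]
  ],
  "slide": [
    [0,0,0],
    [0,0,0],
    [0,0,0],
    [0,0,0],
    [0,0,0],
    [0,0,0],
    [0,0,0],
    [0,0,0]
  ],
  "grip": [-1,-1,-1,-1,-1,-1,-1,-1]
}}

```text
clock: 22.05
position: [515.1, 87.9, 221.1]
ee_rot: [-0.649, 0.761, -0.0, 0.0]
contact_force: [-0.7, -0.0, -0.2]
gripper_width: 20.1
grasp_force: 58.7
```

>>> {"api": "servo_tool", "payload": {
  "rotation": [
    [0,0,0],
    [0,0,0],
    [0,0,0],
    [0,0,0],
    [0,0,0],
    [0,0,0],
    [0,0,0],
    [0,0,0]
  ],
  "slide": [
    [0,0,0],
    [0,0,0],
    [0,0,0],
    [0,0,0],
    [0,0,0],
    [0,0,0],
    [0,0,0],
    [0,0,0]
  ],
  "grip": [-1,-1,-1,-1,-1,-1,-1,-1]
}}

```text
clock: 23.05
position: [515.1, 87.9, 221.1]
ee_rot: [-0.649, 0.761, -0.0, 0.0]
contact_force: [0.3, 0.6, -0.7]
gripper_width: 20.8
grasp_force: 58.7
```

>>> {"api": "servo_tool", "payload": {
  "rotation": [
    [0,0,0],
    [0,0,0],
    [0,0,0],
    [0,0,0],
    [0,0,0],
    [0,0,0],
    [0,0,0],
    [0,0,0]
  ],
  "slide": [
    [0,0,0],
    [0,0,0],
    [0,0,0],
    [0,0,0],
    [0,0,0],
    [0,0,0],
    [0,0,0],
    [0,0,0]
  ],
  "grip": [-1,-1,-1,-1,-1,-1,-1,-1]
}}

```text
clock: 24.05
position: [515.1, 87.9, 221.1]
ee_rot: [-0.649, 0.761, -0.0, -0.0]
contact_force: [-0.7, 0.2, -0.1]
gripper_width: 21.1
grasp_force: 58.7
```

>>> {"api": "servo_tool", "payload": {
  "rotation": [
    [0,0,0],
    [0,0,0],
    [0,0,0],
    [0,0,0],
    [0,0,0],
    [0,0,0],
    [0,0,0],
    [0,0,0]
  ],
  "slide": [
    [0,0,0],
    [0,0,0],
    [0,0,0],
    [0,0,0],
    [0,0,0],
    [0,0,0],
    [0,0,0],
    [0,0,0]
  ],
  "grip": [-1,-1,-1,-1,-1,-1,-1,-1]
}}

```text
clock: 25.05
position: [515.1, 87.9, 221.1]
ee_rot: [-0.649, 0.761, 0.0, -0.0]
contact_force: [0.3, 0.4, -1.9]
gripper_width: 20.6
grasp_force: 58.7
```

```bash
python3 -c "
from h import *
st();print(job_done())"
```

```text
t 25.05 pos [515.1  87.9 221.1] yaw y-axis 170.9 z [-0. -0. -1.] F [ 0.3  0.4 -1.9] T [-0.03 -0.05  0.01] g 58.7 20.6 j [ 0.48  0.22 -0.26 -0.   -1.09 -0.64]
the job is handed in; nothing more can be done
None
```

I handed the job in at 25 s: the lid is seated and released, and the thermometer was held still for four seconds, upright and centred to about 1 mm in the port with its tip about 69.5 mm deep and no contact force seen; the larger look-alike thermometer toppled onto the desk during the run without the arm being near it.

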